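Turn the pin case over in its stand

ROBOT

A 7-joint arm with a two-finger parallel gripper is mounted at the origin on the work surface. World frame = base frame: x ahead of the robot, y to its left, z up, the work surface at z = 0. Lengths are in mm, angles in rad, forces in N, time in s.
With the tool pointing down it reaches from about 425 to 825 mm from the base axis. Payload 3.6 kg.
Tool frame: the origin (TCP) lies on the centre line of the jaws, within the pads' length; the fingertips stand 25 mm ahead of it and the grasp point (between the pads) lies 6 mm ahead of it (tip_reach is the distance from the TCP to the fingertips, in mm); x points along the fingers, z is the direction in which the jaws open and shut, and the axes are right-handed (so a half turn about x gives the same grasp; the last joint's range is limited). The gripper opens to 85 mm and grips with 20 to 120 N. Pads are 22 mm wide; open, the fingers measure 114 mm over their backs; the gripper's body (76 mm by 85 mm) begins 54 mm behind the grasp point. The pads swing forward as they close: fully open they stand 13 mm farther back than shut.
Start: joints at [-1.169, 0.615, -0.013, 1.423, 0.008, 1.103, -0.04], TCP at [269.63, 591.407, 223.297] pointing down, gripper open.
Joint ranges: [-3.12, 3.12], [-0.3, 2.06], [-1.34, 1.32], [0.26, 2.42], [-1.36, 4.5], [0.01, 1.98], [-2.84, 2.84]. Speed limits (rad/s): [2.79, 2.79, 3.14, 3.14, 3.14, 3.14, 3.14].

INTERFACE

Orientations are given as a unit quaternion [w, x, y, z].
In Python, from station import sense, get_image, camera_params, sign_off, silhouettes, pinpoint, tip_reach gives the robot as it stands.
- The arm moves only by the shell command python3 -m pendant 'ROWS' [FORCE]. ROWS is JSON, a list that holds one entry, the list of rows, each a list of 7 numbers: the shift along the tool's x, y, z in cm, then the turn, a rotation vector about the tool's x, y, z in rad, then the closure, from 0 (fully open) to 1 (shut). In form: [[[x, y, z, wx, wy, wz, hand], ...]]. A call has 1 to 8 rows; each row shifts and turns the commanded pose from where the row before left it, along the tool's axes as they then stand; what a row does not reach is not made up. A row lasts 1/10 s, in which the tool goes at most 50 mm and 8.59 degrees, less where a joint would pass 70% of its speed; a pose out of reach is approached as far as the arm can. A call with a gripper value outside its range is refused whole. The fingers move at their own pace and stop on an object; FORCE is the grip in N (left out, the last holds). Time passes only in rows, so rows that do not move let the fingers close. It gives the time, the measured TCP pose, the force and the opening at its end, in the units of the state.
- sense(): the state, without advancing time (a new reading comes with each control period).
- get_image(name): name is "scene" or "top" or "wrist"; returns the picture (480x640x3 uint8, red, green, blue); there is no depth.
- camera_params(name): a dict with "camera_matrix" (3x3 intrinsics, pixels), "xyz" and "rotation" of the camera in the world. Camera axes: x right, y down, z forward; pixel columns grow to the right and rows downward; lengths in mm; the calibration is good to about 2 mm. The wrist camera is an equidistant fisheye: a pixel r from the principal point sees the ray r / f radians off the axis. A picture is of the moment at which its call begins: read the wrist's pose just before it. camera_params takes no time and is no camera call; for the wrist camera it gives the pose at the moment of the call.
- sign_off(): hands the job in, once; it reports no verdict.
Trained networks look in the newest picture that a camera, given by its name, has taken for a name from the list of things; names that differ only in an ending like _2 or _b are one class to them, and where a whole thing is asked for, a point or a joint stands for the part that bears it (a point fixed in the world has none). Each returns a list of dicts, best first, with "confidence" (0 to 1); they miss things now and then, are a little off and sometimes report something else, mostly with a low value. They report only what shows in the picture. A call takes as long as a camera call. They do not tell look-alikes from the thing itself.
- silhouettes(label, camera): "region" (480x640 bool, what is visible of it) and "pixel" ([column, row] in pixels, amid what is visible of it).
- pinpoint(label, camera): "pixel" ([column, row] in pixels: a listed point, or the origin of a listed thing).
The state is a dict: "time_s": time; "joint_positions": joint angles; "qvel": joint speeds; "effort": joint torques, N m; "tcp_pos": TCP position; "orientation": TCP orientation; "contact_force": force on the tool from outside, world axes, zero at the start; "moment": the same for the moment, N m; "gripper_width": finger opening in mm.
Only numpy, scipy, OpenCV 4.12 (cv2) and the standard library are available. Lean on these libraries where they do the work, as an engineer would, in place of code of your own. Each camera call takes 0.05 s, during which the arm holds its last target.

TASK

One of the two sloping wooden stands on the locksmith's bench holds the big, thick pin case, lid up. Turn that case over and put it back in the same stand, squarely and resting on the ledge, with its lid now underneath against the slope, so that the lock plug inside drops into the lid. The lid only sits loosely on the base, so pinch the two together and never let them come apart; leave the slim case in the other stand alone.

Things in the scene. Friction and masses are not known exactly. Their poses are not given: they have to be found in the camera images.
- case_mid (a point): Centre (half-way through) of the closed thick case: 102 long (x), 112 wide (y), 30 mm thick (z), 0.2 kg, black base, grey lid. z points from base to lid. It starts leaning in its stand at 50 degrees to the level, lid up, x straight down the slope. Its upper half stands free, so a hand coming down along the slope pinches it in thickness from its upper edge, one finger over the lid, one under the base.
- lid_face (a point): Centre of the lid's outer face, 15 mm along the case's z from the case's centre while closed; axes as the case's. The lid (102 x 112 x 14 mm, 3 mm walls, no catch) is slipped loosely over the base (93 x 103 x 27 mm) with 1.5 mm play all round. A 30 g brass plug lies loose inside.
- stand_seat (a point): Seat in the thick case's stand (fixed plywood, 124 mm wide): the case's centre when seated, either way up, 100 mm above the bench. x down the slope, y level, z square out of the slope, upward. The case leans on two 20 mm rails 15 mm behind, at y = +-46 mm, from the ledge up to x = -15 mm; between them is open for a finger. The ledge at x = 51 mm carries its lower edge.
- slim_mid (a point): Centre of the slim case, a bystander: 80 x 80 x 14 mm, same materials, leaning in the other, identical stand; axes as the thick case's.
Not all that is in view belongs to the job. What is shaped like the part that bears case_mid but purple is not meant. What is shaped like the part that bears lid_face but purple is not meant.

How it is judged (in metres and radians):
At the end, for the whole second after the job is handed in: The thick case lies turned over in its own stand, lid underneath: centre within 20 mm of its seat, face within 11 and edges within 15 degrees of the stand's, lid still on the base (within 7 mm of closed), slim case within 20 mm of where it was (angle between case_mid's own z axis and vertical above 1.95 rad and angle between the z axis of case_mid and the z axis of stand_seat, either way round below 0.2 rad and angle between the x axis of case_mid and the x axis of stand_seat, either way round below 0.26 rad and distance between case_mid and stand_seat below 0.02 m and not (z of lid_face in the frame of case_mid above 0.022 m or distance between lid_face and case_mid above 0.024 m) and distance of slim_mid from where it was at the start of the episode below 0.02 m); the robot touches nothing.
It fails at once if the lid and the base of the thick case come apart (lid lifts more than 7 mm or shifts clear of the base) (z of lid_face in the frame of case_mid above 0.022 m or distance between lid_face and case_mid above 0.024 m).
It fails at once if the slim case is moved more than 20 mm (distance of slim_mid from where it was at the start of the episode above 0.02 m).
It also fails if it takes over 45 s, if anything falls off the work surface, if the arm or the gripper's body presses on something with over 40 N, if the wrist force passes 120 N, or if a joint passes its speed limit or range.

## Working session

There is one attempt and no reset: what is moved stays moved. The work goes in short steps, Python scripts to look and compute and a shell command to move; the robot and the scene stay as the last step left them, time stands still between calls to the robot, and variables do not carry over. Pictures are saved under pics/ and viewed, and the job is handed in when it is done.

```bash
ls -la; mkdir -p pics
python3 - <<'E'
from station import *
import cv2
print(sense())
for c in ["scene","top","wrist"]:
    im=get_image(c); cv2.imwrite(f"pics/{c}0.png",im[:,:,::-1])
    p=camera_params(c); print(c,p)
E
```

```text
total 12
drwxr-xr-x  3 agent agent 4096 Dec  6 08:55 .
drwxr-xr-x 23 root  root  4096 Dec  6 08:55 ..
drwxr-xr-x  2 agent agent 4096 Dec  6 08:55 pics
{'time_s': 0.0, 'joint_positions': array([-1.16949657,  0.61594976, -0.01265273,  1.42496022,  0.00808829,
        1.10337884, -0.04041068]), 'qvel': array([ 0.00011254, -0.00031156, -0.00035666,  0.00173252,  0.0002774 ,
       -0.00059356, -0.00052089]), 'effort': array([-8.72896690e-04, -4.69214845e+01,  2.59015756e-01, -1.71040750e+01,
        1.00212218e-02,  9.78146709e-03, -6.15772223e-06]), 'tcp_pos': array([269.30097704, 590.69903518, 222.09792749]), 'orientation': array([ 0.59394009, -0.38300126,  0.59551102,  0.38198407]), 'contact_force': array([ 0.08441928,  0.28672792, -0.14240327]), 'moment': array([-0.09977088,  0.00219108,  0.01801086]), 'gripper_width': 85.21643018120763}
scene {'camera_matrix': array([[452.76849751,   0.        , 321.30579223],
       [  0.        , 452.76849751, 236.445794  ],
       [  0.        ,   0.        ,   1.        ]]), 'xyz': array([1170.34574499,   68.53697634,  617.54299817]), 'rotation': array([-0.32787234,  0.62704754,  0.62527385, -0.32915608])}
top {'camera_matrix': array([[552.30562852,   0.        , 322.09002237],
       [  0.        , 552.30562852, 243.07482659],
       [  0.        ,   0.        ,   1.        ]]), 'xyz': array([ 361.7936718 ,   68.32290537, 1061.72223733]), 'rotation': array([-0.01775967,  0.70962471, -0.70329855,  0.03858131])}
wrist {'camera_matrix': array([[371.64829954,   0.        , 323.73924755],
       [  0.        , 371.64829954, 247.70473815],
       [  0.        ,   0.        ,   1.        ]]), 'xyz': array([202.02506646, 622.92569409, 373.55594572]), 'rotation': array([0.12349084, 0.83183842, 0.53530476, 0.07901687])}
```

View pics/scene0.png

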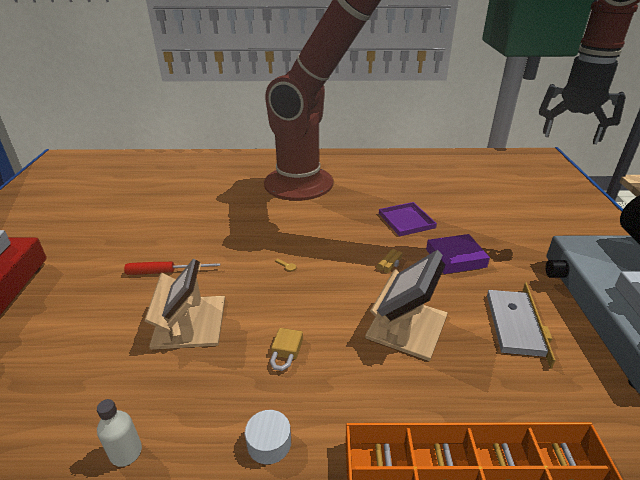

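View pics/top0.png

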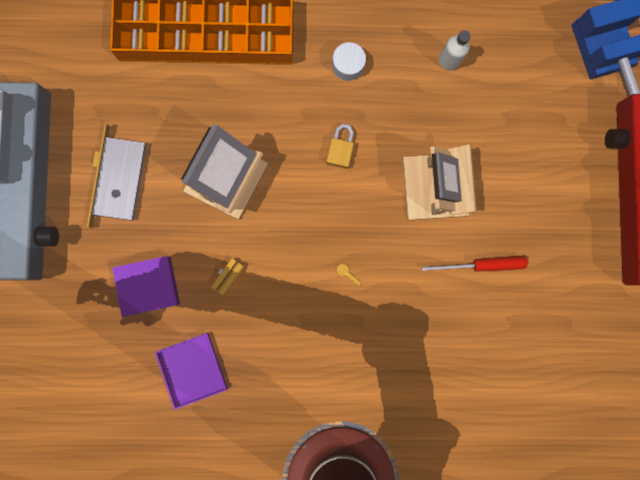

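View pics/wrist0.png

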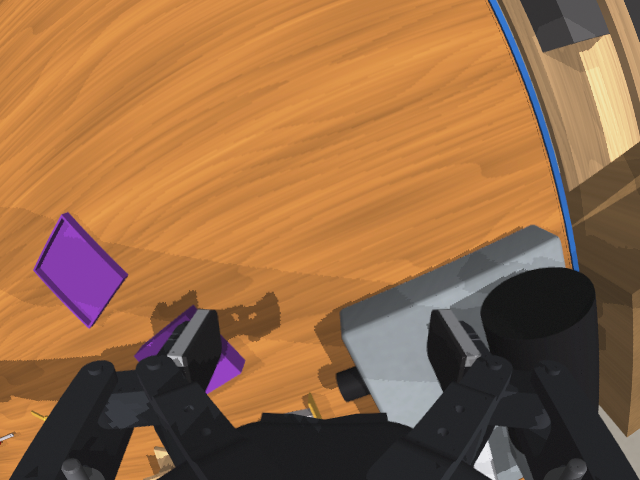

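```bash
cat > h.py <<'E'
import numpy as np, cv2
from scipy.spatial.transform import Rotation as R
from station import *
def rot(q): return R.from_quat([q[1],q[2],q[3],q[0]])
def proj(c,P,cp=None):
    cp=cp or camera_params(c); K=cp['camera_matrix']; M=rot(cp['rotation']).as_matrix()
    p=(np.atleast_2d(P)-cp['xyz'])@M
    return np.c_[K[0,0]*p[:,0]/p[:,2]+K[0,2],K[1,1]*p[:,1]/p[:,2]+K[1,2]]
def ray(c,px):
    cp=camera_params(c);K=cp['camera_matrix']; M=rot(cp['rotation']).as_matrix()
    d=M@np.linalg.solve(K,[px[0],px[1],1.]); return cp['xyz'],d/np.linalg.norm(d)
def atz(c,px,z):
    o,d=ray(c,px); return o+d*(z-o[2])/d[2]
def tri(obs):
    A=np.zeros((3,3));b=np.zeros(3)
    for c,px in obs:
        o,d=ray(c,px);Q=np.eye(3)-np.outer(d,d);A+=Q;b+=Q@o
    return np.linalg.solve(A,b)
E
python3 - <<'E'
from h import *
for c in ["top","scene"]:
    im=get_image(c)
    for l in ["case_mid","lid_face","stand_seat","slim_mid"]:
        print(c,l,[(np.round(d['pixel'],1).tolist(),round(d['confidence'],2)) for d in pinpoint(l,c)])
    for l in ["case_mid","lid_face","slim_mid"]:
        S=silhouettes(l,c)
        print(' sil',l,[(np.round(d['pixel'],1).tolist(),round(d['confidence'],2),int(d['region'].sum())) for d in S])
        np.save(f"pics/{c}_{l}.npy",np.array([d['region'] for d in S]))
    print(atz(c,[222,165] if c=='top' else [410,285],100))
E
```

```text
top case_mid [([143.6, 288.3], 0.98)]
top lid_face [([189.4, 367.1], 0.78), ([224.7, 165.6], 0.66)]
top stand_seat []
top slim_mid [([448.2, 176.7], 0.65)]
 sil case_mid [([144.8, 289.5], 0.91, 2993)]
 sil lid_face [([221.7, 168.9], 0.85, 3500), ([188.9, 369.3], 0.67, 3516)]
 sil slim_mid [([446.6, 180.6], 0.84, 1175)]
[574.64968869 217.35775416 100.        ]
scene case_mid [([458.3, 255.5], 0.84)]
scene lid_face [([407.2, 221.3], 0.81), ([406.5, 277.7], 0.61)]
scene stand_seat []
scene slim_mid [([183.2, 284.3], 0.9)]
 sil case_mid [([460.2, 253.8], 0.73, 1548)]
 sil lid_face [([409.2, 282.2], 0.82, 1760), ([408.6, 219.0], 0.82, 1287)]
 sil slim_mid [([183.0, 286.5], 0.73, 928)]
[570.49073573 222.21957385 100.        ]
```

Run:
```python
import cv2
a=cv2.imread('pics/scene0.png')[220:380,340:480]; b=cv2.imread('pics/top0.png')[105:235,165:285]
cv2.imwrite('pics/z1.png',cv2.resize(a,None,fx=4,fy=4,interpolation=2)[:600]); cv2.imwrite('pics/z2.png',cv2.resize(b,None,fx=4.5,fy=4.5,interpolation=2))
```

```text
(no output)
```

View pics/z1.png

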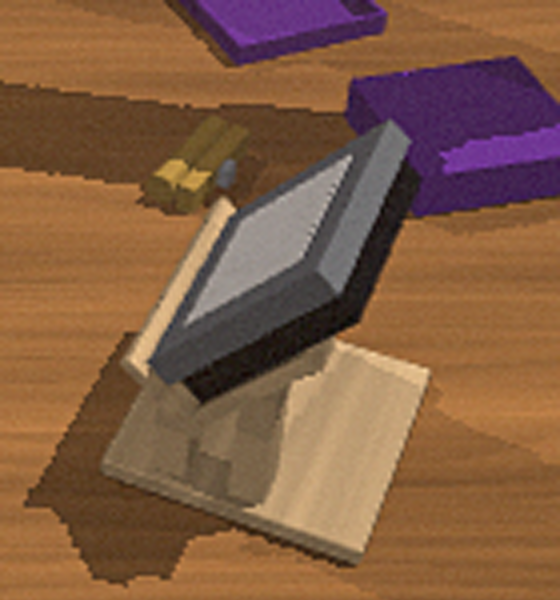

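View pics/z2.png

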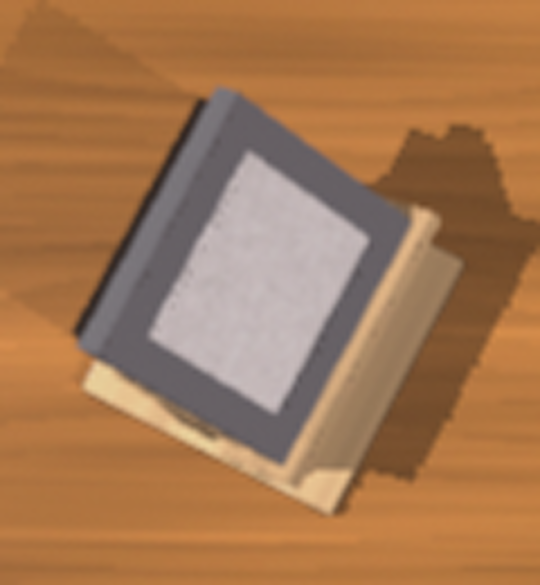

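```bash
cat > fit.py <<'E'
from h import *
from scipy.optimize import minimize
def Rcase(yaw,tilt=np.radians(50)):
    h=np.array([np.cos(yaw),np.sin(yaw),0]); u=np.array([0,0,1.])
    x=np.cos(tilt)*h-np.sin(tilt)*u; z=np.sin(tilt)*h+np.cos(tilt)*u; y=np.cross(z,x)
    return np.c_[x,y,z]
def box(hx,hy,z0,z1):
    return np.array([[a*hx,b*hy,c] for a in(-1,1) for b in(-1,1) for c in(z0,z1)])
def mask(c,P,cp,S=4):
    m=np.zeros((480*S,640*S),np.uint8); px=proj(c,P,cp)
    cv2.fillConvexPoly(m,cv2.convexHull(np.round((px+.5)*S).astype(np.int32)),1)
    return cv2.resize(m.astype(np.float32),(640,480),interpolation=cv2.INTER_AREA)
E
python3 - <<'E'
from fit import *
sil={}
cps={c:camera_params(c) for c in('top','scene')}
sil['top']=np.load('pics/top_lid_face.npy')[0].astype(np.float32); sil['scene']=np.load('pics/scene_lid_face.npy')[0].astype(np.float32)
for c in sil: cv2.imwrite(f'pics/m_{c}.png',sil[c]*255)
B=box(51,56,1,15)
def cost(v,cams=('top','scene')):
    P=np.array([v[0],v[1],v[3]])+B@Rcase(v[2]).T
    return sum(np.abs(mask(c,P,cps[c])-sil[c]).sum()/sil[c].sum() for c in cams)
for cams in (('top','scene'),('top',),('scene',)):
    best=None
    for y0 in (-2.2,-1.9):
        r=minimize(cost,[572,219,y0,100],args=(cams,),method='Nelder-Mead',options=dict(initial_simplex=np.array([[572,219,y0,100],[592,219,y0,100],[572,239,y0,100],[572,219,y0+.2,100],[572,219,y0,110]]),xatol=.05,fatol=1e-4))
        if best is None or r.fun<best.fun: best=r
    print(cams,best.x,best.fun)
    # fixed z
    r=minimize(lambda v:cost([*v,100],cams),best.x[:3],method='Nelder-Mead',options=dict(initial_simplex=[best.x[:3],best.x[:3]+[10,0,0],best.x[:3]+[0,10,0],best.x[:3]+[0,0,.1]]))
    print('  z100',r.x,r.fun)
E
```

```text
('top', 'scene') [572.21416188 225.39256741  -2.04454108  98.90227931] 0.08438535034656525
  z100 [572.71151822 225.31317517  -2.04107721] 0.08827820420265198
('top',) [570.7900148  223.10729991  -2.02474647 105.29982326] 0.02480357140302658
  z100 [571.66012525 223.92191322  -2.02449725] 0.025982143357396126
('scene',) [575.11984518 225.34625918  -2.04603574 102.39947389] 0.04240056872367859
  z100 [572.3300317  226.24935536  -2.04450876] 0.03924005851149559[ WARN:0@0.796] global loadsave.cpp:1063 imwrite_ Unsupported depth image for selected encoder is fallbacked to CV_8U.
```

```bash
cat > plan.py <<'E'
from fit import *
C=np.array([572.,225,100]); YAW=-2.035; RC=Rcase(YAW)
def toolR(sgn): # tool x=case x, tool z = sgn*case z
    return RC@np.diag([1,sgn,sgn]).astype(float)
def rel(goalP,goalR):
    s=sense(); M=rot(s['orientation']).as_matrix()
    dp=M.T@(goalP-s['tcp_pos']); rv=R.from_matrix(M.T@goalR).as_rotvec()
    return dp,rv
def report(goalP,goalR):
    dp,rv=rel(goalP,goalR); a=np.linalg.norm(rv)
    print('shift tool cm',np.round(dp/10,2),'rotvec',np.round(rv,3),'angle',round(a,3),'rows',np.linalg.norm(dp)/50,a/.1499)
def log():
    s=sense(); open('log.txt','a').write(repr([s['joint_positions'].tolist(),s['tcp_pos'].tolist(),s['orientation'].tolist()])+'\n')
    print('t',round(s['time_s'],2),'q',np.round(s['joint_positions'],3),'tcp',np.round(s['tcp_pos'],1),'F',np.round(s['contact_force'],1),'w',round(s['gripper_width'],1)); 
    M=rot(s['orientation']).as_matrix(); print('case frame tcp',np.round(RC.T@(s['tcp_pos']-C),1),'tool axes in case\n',np.round(RC.T@M,3))
E
python3 - <<'E'
from plan import *
log()
s=sense();print(rot(s['orientation']).as_matrix().round(3)); print(RC.round(3))
for g in(1,-1): report(C+RC@[-126,0,0],toolR(g))
E
```

```text
t 0.95 q [-1.169  0.615 -0.013  1.423  0.008  1.103 -0.04 ] tcp [269.6 591.4 223.3] F [ 0.  -0.1 -0.7] w 85.4
case frame tcp [-218.  -434.4  -68. ] tool axes in case
 [[ 0.766  0.023 -0.642]
 [-0.    -0.999 -0.036]
 [-0.643  0.028 -0.766]]
[[-0.    -0.91   0.415]
 [-0.     0.415  0.91 ]
 [-1.     0.    -0.   ]]
[[-0.288  0.894 -0.343]
 [-0.575 -0.448 -0.685]
 [-0.766 -0.     0.643]]
shift tool cm [  2.67 -43.01 -12.7 ] rotvec [-2.92  -0.019  1.063] angle 3.107 rows 8.985039208822341 20.729043928891052
shift tool cm [  2.67 -43.01 -12.7 ] rotvec [0.035 0.698 0.013] angle 0.699 rows 8.985039208822341 4.66301725992215
```

```bash
python3 -m pendant '[[[-4,0,0,0,0,0,0],[0,-4.6,-1.4,0,0,0,0],[0,-4.6,-1.4,0,0,0,0],[0,-4.6,-1.4,0,0,0,0.2],[0,-4.6,-1.4,0,0,0,0.2],[0,-4.6,-1.4,0,0,0,0.2]]]' 40; python3 -c "
from plan import *
log()
report(C+RC@[-126,0,0],toolR(-1))"
```

```text
time_s: 1.55
tcp_pos: [451.1, 431.0, 263.6]
orientation: [0.595, -0.383, 0.595, 0.383]
contact_force: [0.6, 0.5, -1.4]
gripper_width: 68.1
t 1.55 q [-0.801  0.54   0.005  1.446 -0.003  1.155  0.348] tcp [451.1 431.  263.6] F [ 0.6  0.5 -1.4] w 68.1
case frame tcp [-208.9 -200.3    5.5] tool axes in case
 [[ 0.766  0.024 -0.643]
 [ 0.    -0.999 -0.037]
 [-0.643  0.028 -0.765]]
shift tool cm [  6.7  -19.83  -5.64] rotvec [0.035 0.699 0.013] angle 0.7 rows 4.336408061309625 4.666650000987728
```

```bash
python3 -m pendant '[[[0,-4.7,-1.4,0,0,0,0.2],[0,-4.7,-1.4,0,0,0,0.2],[0,-4.7,-1.4,0,0,0,0.2],[0,-4.7,-1.4,0,0,0,0.2],[0,0,0,0,0.14,0,0.2],[0,0,0,0,0.14,0,0.2],[0,0,0,0,0.14,0,0.2],[0,0,0,0,0.14,0,0.2]]]' 40; python3 -c "
from plan import *
log()
report(C+RC@[-126,0,0],toolR(-1))"
```

```text
time_s: 2.35
tcp_pos: [597.9, 303.8, 264.4]
orientation: [0.406, -0.474, 0.736, 0.261]
contact_force: [0.5, -0.0, -0.5]
gripper_width: 68.4
t 2.35 q [-0.672  0.929  0.138  0.798  0.198  1.893  0.597] tcp [597.9 303.8 264.4] F [ 0.5 -0.  -0.5] w 68.4
case frame tcp [-178.7  -12.1   42.8] tool axes in case
 [[ 0.991  0.024 -0.134]
 [ 0.02  -0.999 -0.03 ]
 [-0.135  0.027 -0.99 ]]
shift tool cm [ 5.82 -1.2   3.49] rotvec [0.029 0.135 0.022] angle 0.14 rows 1.3787918856976555 0.933249319827107
```

```bash
cat > kin.py <<'E'
from h import *
from scipy.optimize import least_squares
import itertools
# params: d,L2,L3,L4, a(elbow offset), b(wrist offset x), yaw0, toolroll
def fk(q,p,sg,full=False):
    d,L2,L3,L4,a,b,y0,tr=p
    Z=lambda t:R.from_rotvec([0,0,t]); Y=lambda t:R.from_rotvec([0,t,0])
    r=Z(y0)*Z(sg[0]*q[0]); P=np.array([0,0,d]); pts=[P]
    r=r*Y(q[1]); r=r*Z(sg[1]*q[2]); P=P+r.apply([a,0,L2]); pts.append(P)
    r=r*Y(q[3]); r=r*Z(sg[2]*q[4]); P=P+r.apply([-a*0,0,L3])*1.0+r.apply([0,0,0]); pts.append(P)
    r=r*Y(q[5]); P=P+r.apply([b,0,0]); r=r*Z(sg[3]*q[6]); P=P+r.apply([0,0,L4])
    # tool: x along link z
    T=r*Z(tr)*R.from_matrix(np.array([[0,0,-1],[0,1,0],[1,0,0]]).T.T)
    return (P,T,pts) if full else (P,T)
def load():
    return [eval(l) for l in open('log.txt')]
def res(p,sg,D,w=600):
    o=[]
    for q,P,O in D:
        p_,T=fk(q,p,sg); o+=list(p_-P); o+=list((T.inv()*rot(O)).as_rotvec()*w)
    return np.array(o+[1e-3*p[4],1e-3*p[5]])
E
python3 - <<'E'
from kin import *
D=load(); print(len(D))
out=[]
for sg in itertools.product([1,-1],repeat=4):
  for tr in (0,1.57,3.14,-1.57):
    for y0 in (0,3.14):
      r=least_squares(res,[330,380,350,250,0,0,y0,tr],args=(sg,D)); out.append((r.cost,sg,r.x))
out.sort(key=lambda t:t[0])
for o in out[:6]: print(o[0],o[1],np.round(o[2],3))
E
```

```text
3
57.03634100150086 (-1, -1, -1, -1) [ 2.47510e+02  5.60139e+02  3.75578e+02  3.22186e+02 -1.72500e+01
 -6.49700e+00 -3.10000e-02 -2.90000e-02]
57.03634100160884 (-1, -1, -1, -1) [ 2.47510e+02  5.60139e+02  3.75578e+02  3.22186e+02 -1.72500e+01
 -6.49600e+00 -3.10000e-02 -2.90000e-02]
57.03634100161771 (-1, -1, -1, -1) [ 2.47510e+02  5.60139e+02  3.75578e+02  3.22186e+02 -1.72500e+01
 -6.49600e+00 -3.10000e-02 -2.90000e-02]
57.03634100163121 (-1, -1, -1, -1) [ 2.47510e+02  5.60139e+02  3.75578e+02  3.22186e+02 -1.72500e+01
 -6.49700e+00 -3.10000e-02 -2.90000e-02]
11580.671205474893 (-1, 1, -1, -1) [ 1.59895e+02  9.39058e+02  4.09445e+02  8.14629e+02 -5.24391e+02
 -1.94391e+02 -2.00000e-03  7.50000e-02]
11580.671205474991 (-1, 1, -1, -1) [ 1.59895e+02  9.39058e+02  4.09445e+02  8.14629e+02 -5.24391e+02
 -1.94391e+02 -2.00000e-03  7.50000e-02]
```

```bash
cat > kin.py <<'E'
from h import *
from scipy.optimize import least_squares
Z=lambda t:R.from_rotvec([0,0,t]); Y=lambda t:R.from_rotvec([0,t,0])
TOOL=R.from_matrix(np.array([[0,0,-1],[0,1,0],[1,0,0]],float))
# p: d,L2,L3,L4, a(elbow x off), b(wrist x off), s1(y after j1), s3 (y after j3), s5 (y after j5), y0, tr
def fk(q,p,full=False):
    d,L2,L3,L4,a,b,s1,s3,s5,y0,tr=p
    r=Z(y0-q[0]); P=np.array([0,0,d])+r.apply([0,s1,0]); pts=[P]
    r=r*Y(q[1])*Z(-q[2]); P=P+r.apply([a,s3,L2]); pts.append(P)
    r=r*Y(q[3])*Z(-q[4]); P=P+r.apply([0,s5,L3]); pts.append(P)
    r=r*Y(q[5]); P=P+r.apply([b,0,0]); r=r*Z(-q[6]); P=P+r.apply([0,0,L4])
    T=r*Z(tr)*TOOL
    return (P,T,pts) if full else (P,T)
def load(): return [eval(l) for l in open('log.txt')]
reg=np.array([0,0,0,0,.03,.03,.03,.03,.03,30,30])
def res(p,D,w=600):
    o=[]
    for q,P,O in D:
        p_,T=fk(q,p); o+=list(p_-P); o+=list((T.inv()*rot(O)).as_rotvec()*w)
    return np.array(o+list(reg*p))
def fitk():
    D=load(); r=least_squares(res,[300,420,380,300,0,0,0,0,0,0,0],args=(D,)); return r
LO=np.array([-3.12,-.3,-1.34,.26,-1.36,.01,-2.84]);HI=np.array([3.12,2.06,1.32,2.42,4.5,1.98,2.84])
def ik(P,T,p,q0,wr=600,null=2.):
    f=lambda q:np.r_[(lambda a,b:np.r_[a-P,(b.inv()*T).as_rotvec()*wr])(*fk(q,p)),null*(q-q0)]
    q0=np.clip(q0,LO+.01,HI-.01); r=least_squares(f,q0,bounds=(LO,HI)); e=r.fun[:6]; return r.x,np.linalg.norm(e[:3]),np.linalg.norm(e[3:])/wr
E
python3 - <<'E'
from kin import *
r=fitk(); print(r.cost,np.round(r.x,3)); print(np.round(r.fun[:18],2))
E
```

```text
0.0909066074436167 [ 2.54572e+02  5.51047e+02  3.71110e+02  3.14206e+02 -2.11000e-01
 -7.36000e-01 -1.11550e+01 -6.94800e+00 -3.74000e+00 -0.00000e+00
 -0.00000e+00]
[ 0.05  0.06  0.02 -0.    0.   -0.   -0.02 -0.04 -0.03 -0.   -0.    0.
 -0.05  0.02  0.01  0.   -0.   -0.01]
```

```bash
cat > ex.py <<'E'
from kin import *; from plan import *
p=fitk().x
q0=np.array(sense()['joint_positions'])
def scan(name,cp,sgn,n=60,seed=0,yr=0):
    rng=np.random.default_rng(seed); P=C+RC@np.array(cp,float); T=R.from_matrix(toolR(sgn)); S=[]
    for k in range(n):
        qs=rng.uniform(LO,HI); qs[0]=q0[0]+rng.uniform(-.6,.6)
        q,e,er=ik(P,T,p,qs,null=.0+1e-3)
        if e<.5 and er<.005: S.append((np.min(np.minimum(q-LO,HI-q)[1:]),q))
    S.sort(key=lambda t:-t[0]); print(name,len(S))
    for m,q in S[:5]+S[-3:]: print('  ',round(m,3),np.round(q,2))
for cp in ([-126,0,0],[-31,0,0],[-131,0,60]):
    for s in(-1,1): scan((cp,s),cp,s)
E
python3 ex.py
```

```text
([-126, 0, 0], -1) 49
   0.052 [-0.77  1.11  0.53  0.73 -0.03  1.93  0.72]
   0.052 [-0.77  1.11  0.52  0.73 -0.02  1.93  0.72]
   0.051 [-0.75  1.1   0.46  0.73  0.02  1.93  0.69]
   0.05 [-0.75  1.1   0.45  0.73  0.03  1.93  0.69]
   0.049 [-0.74  1.09  0.4   0.73  0.06  1.93  0.67]
   0.0 [-0.6   1.07 -0.09  0.72  0.39  1.98  0.48]
   0.0 [-0.6   1.07 -0.09  0.72  0.39  1.98  0.48]
   0.0 [-0.6   1.07 -0.09  0.72  0.39  1.98  0.48]
([-126, 0, 0], 1) 19
   0.052 [-0.77  1.11  0.53  0.73 -0.03  1.93 -2.42]
   0.05 [-0.75  1.1   0.43  0.73  0.04  1.93 -2.46]
   0.05 [-0.75  1.09  0.42  0.73  0.04  1.93 -2.46]
   0.049 [-0.74  1.09  0.41  0.73  0.05  1.93 -2.47]
   0.049 [-0.81  1.13  0.67  0.73 -0.13  1.93 -2.36]
   0.008 [-0.61  1.07 -0.04  0.72  0.35  1.97 -2.65]
   0.0 [-0.6   1.07 -0.09  0.72  0.39  1.98 -2.66]
   0.0 [-0.6   1.07 -0.09  0.72  0.39  1.98 -2.66]
([-31, 0, 0], -1) 49
   0.346 [-0.8   1.07  0.54  1.07 -0.03  1.63  0.73]
   0.346 [-0.8   1.07  0.52  1.07 -0.02  1.63  0.72]
   0.346 [-0.82  1.08  0.58  1.07 -0.06  1.63  0.75]
   0.343 [-0.75  1.05  0.41  1.07  0.06  1
[... 839 characters left out ...]
 0.102 [-0.77  0.99  0.49  0.88  0.05  1.88  0.74]
   0.101 [-0.77  0.99  0.49  0.88  0.05  1.88  0.74]
   0.002 [-0.51  0.96 -0.27  0.87  0.5   1.98  0.41]
   0.0 [-0.5   0.96 -0.28  0.87  0.5   1.98  0.41]
   0.0 [-0.5   0.96 -0.28  0.87  0.5   1.98  0.41]
([-131, 0, 60], 1) 19
   0.104 [-0.81  1.01  0.61  0.88 -0.03  1.88 -2.34]
   0.104 [-0.81  1.01  0.62  0.88 -0.04  1.88 -2.34]
   0.103 [-0.78  1.    0.53  0.88  0.02  1.88 -2.38]
   0.102 [-0.77  0.99  0.5   0.88  0.04  1.88 -2.4 ]
   0.101 [-0.85  1.04  0.76  0.88 -0.13  1.88 -2.27]
   0.026 [-0.55  0.96 -0.15  0.87  0.43  1.95 -2.68]
   0.0 [-0.5   0.96 -0.28  0.87  0.5   1.98 -2.73]
   0.0 [-0.5   0.96 -0.28  0.87  0.5   1.98 -2.73]
```

```bash
python3 -m pendant '[[[1.5,-0.6,2.1,0,0,0,0.2],[1.5,-0.6,2.2,0,0,0,0.2],[0,0,0,0.03,0.13,0.02,0.2],[1.4,0,0,0,0,0,0.2],[1.4,0,0,0,0,0,0.2],[0,0,0,0,0,0,0.2]]]' 40; python3 -c "
from plan import *
log()
cv2.imwrite('pics/w1.png',get_image('wrist')[:,:,::-1]);cv2.imwrite('pics/s1.png',get_image('scene')[:,:,::-1]);np.save('pics/wcp.npy',camera_params('wrist'),allow_pickle=True)
report(C+RC@[-126,0,0],toolR(-1))"
```

```text
time_s: 2.95
tcp_pos: [607.2, 294.7, 186.1]
orientation: [0.381, -0.472, 0.758, 0.241]
contact_force: [0.6, -1.0, 0.2]
gripper_width: 68.3
t 2.95 q [-0.729  1.047  0.353  0.822  0.064  1.827  0.653] tcp [607.2 294.7 186.1] F [ 0.6 -1.   0.2] w 68.3
case frame tcp [-116.2    0.3   -4.5] tool axes in case
 [[ 0.998  0.002 -0.063]
 [ 0.002 -1.    -0.011]
 [-0.063  0.011 -0.998]]
shift tool cm [-0.76  0.06 -0.39] rotvec [0.011 0.067 0.004] angle 0.068 rows 0.1704362322321013 0.45597580604514953
```

View pics/w1.png

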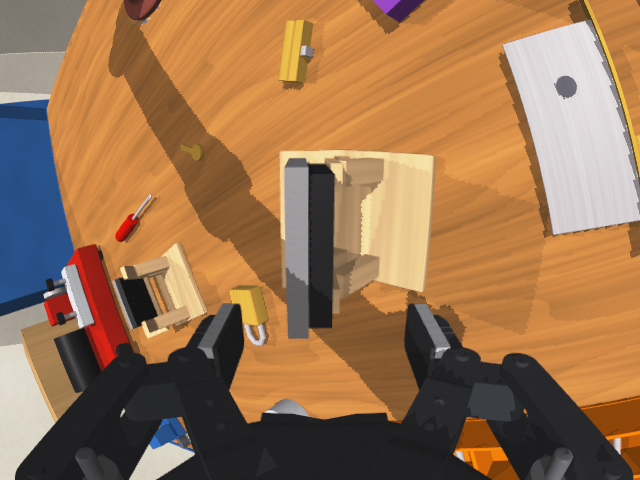

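View pics/s1.png

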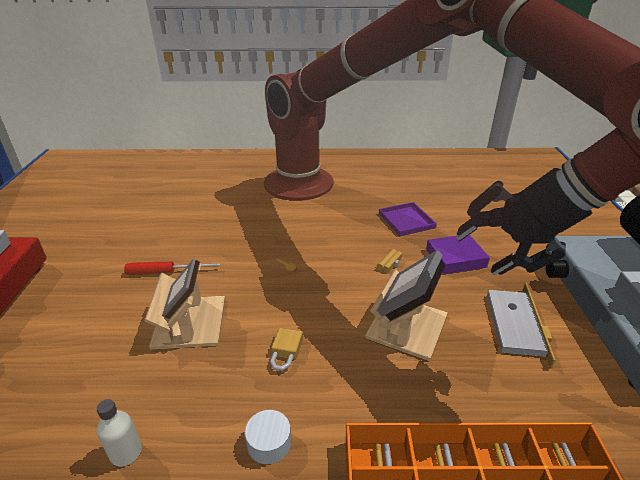

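```bash
cat >> h.py <<'E'
def wproj(P,cp):
    K=cp['camera_matrix']; M=rot(cp['rotation']).as_matrix()
    p=(np.atleast_2d(P)-cp['xyz'])@M; rr=np.hypot(p[:,0],p[:,1]); th=np.arctan2(rr,p[:,2])
    u=p[:,:2]/rr[:,None]*th[:,None]*K[0,0]; return u+[K[0,2],K[1,2]]
E
python3 - <<'E'
from plan import *
cp=np.load('pics/wcp.npy',allow_pickle=True).item()
im=cv2.imread('pics/w1.png')
def draw(im,B,col):
    px=wproj(C+B@RC.T,cp)
    for i in range(8):
        for j in range(i):
            if (np.abs(B[i]-B[j])>1e-6).sum()==1: cv2.line(im,*[tuple(int(v) for v in np.round(px[k])) for k in(i,j)],col,1)
big=cv2.resize(im,None,fx=1,fy=1)
draw(im,box(51,56,1,15),(0,255,0)); draw(im,box(46.5,51.5,-15,1),(0,0,255))
cv2.imwrite('pics/w1o.png',cv2.resize(im[130:360,220:460],None,fx=2.6,fy=2.6,interpolation=cv2.INTER_CUBIC))
print(camera_params('wrist')['xyz'],cp['xyz'])
E
```

```text
[580.71720721 409.16762279 310.56741225] [580.71720721 409.16762279 310.56741225]
```

View pics/w1o.png

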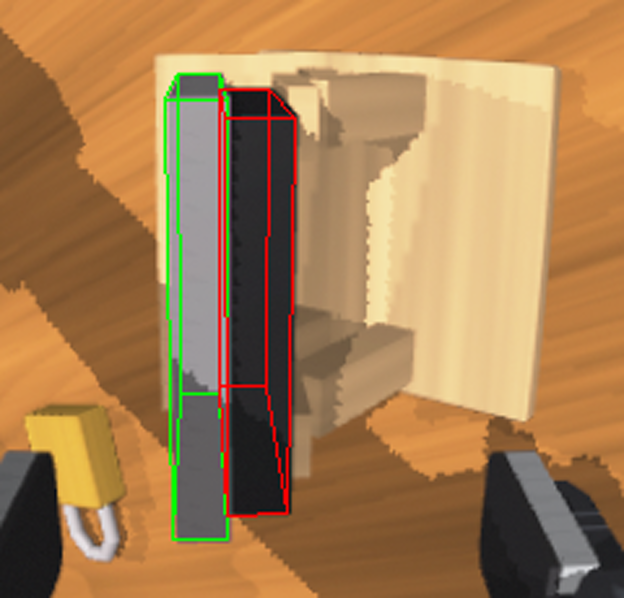

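```bash
python3 -m pendant '[[[0,0,-0.45,0.01,0.066,0.004,0.2],[2,0,0,0,0,0,0.2],[2,0,0,0,0,0,0.2],[0,0,0,0,0,0,0.2]]]' 40; python3 -c "
from plan import *
log()
report(C+RC@[-29,0,0],toolR(-1))"
```

```text
time_s: 3.45
tcp_pos: [594.2, 268.4, 159.2]
orientation: [0.358, -0.476, 0.772, 0.222]
contact_force: [0.0, -0.2, 0.1]
gripper_width: 68.4
t 3.45 q [-0.735  1.056  0.363  0.922  0.087  1.775  0.644] tcp [594.2 268.4 159.2] F [ 0.  -0.2  0.1] w 68.4
case frame tcp [-76.7   0.4   0.7] tool axes in case
 [[ 1.    -0.002  0.002]
 [-0.002 -1.    -0.001]
 [ 0.002  0.001 -1.   ]]
shift tool cm [4.76 0.03 0.08] rotvec [ 0.001 -0.002 -0.002] angle 0.003 rows 0.9531555171657056 0.01944151827327474
```

```bash
python3 -m pendant '[[[1.2,0,0.02,0,0,0,0.2],[1.2,0,0.02,0,0,0,0.2],[1.2,0,0.03,0,0,0,0.2],[1.2,0.03,0,0,0,0,0.2],[0,0,0,0,0,0,0.2]]]' 40; python3 -c "
from plan import *
log()
cv2.imwrite('pics/w2.png',get_image('wrist')[:,:,::-1])"
```

```text
time_s: 3.95
tcp_pos: [581.4, 242.6, 123.0]
orientation: [0.36, -0.476, 0.771, 0.223]
contact_force: [-0.4, -0.5, -0.3]
gripper_width: 68.2
t 3.95 q [-0.735  1.041  0.361  1.069  0.091  1.639  0.633] tcp [581.4 242.6 123. ] F [-0.4 -0.5 -0.3] w 68.2
case frame tcp [-30.5   0.5  -0.5] tool axes in case
 [[ 1.    -0.    -0.001]
 [-0.    -1.    -0.   ]
 [-0.001  0.    -1.   ]]
```

View pics/w2.png

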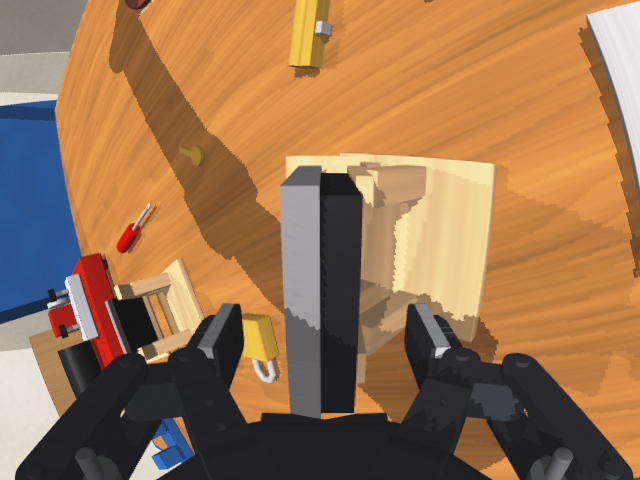

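```bash
python3 -m pendant '[[[0,0,0,0,0,0,0.5],[0,0,0,0,0,0,0.55],[0,0,0,0,0,0,0.6],[0,0,0,0,0,0,0.7],[0,0,0,0,0,0,0.8],[0,0,0,0,0,0,1]]]' 30; python3 -c "
from plan import *
log()"
```

```text
time_s: 4.6
tcp_pos: [581.6, 242.6, 123.6]
orientation: [0.36, -0.477, 0.771, 0.222]
contact_force: [-0.4, 1.5, 5.3]
gripper_width: 29.1
t 4.6 q [-0.735  1.04   0.362  1.069  0.092  1.638  0.633] tcp [581.6 242.6 123.6] F [-0.4  1.5  5.3] w 29.1
case frame tcp [-30.9   0.7  -0.2] tool axes in case
 [[ 1.     0.001 -0.001]
 [ 0.001 -1.     0.   ]
 [-0.001 -0.    -1.   ]]
```

```bash
python3 -m pendant '[[[0,0,0,0,0,0,1],[0,0,0,0,0,0,1],[-0.3,0,-0.3,0,0,0,1],[-0.3,0,-0.7,0,0,0,1],[0,0,-1,0,0,0,1],[0,0,-1,0,0,0,1],[0,0,0,0,0,0,1]]]' 60; python3 -c "
from plan import *
log()
cv2.imwrite('pics/w3.png',get_image('wrist')[:,:,::-1]);cv2.imwrite('pics/s3.png',get_image('scene')[:,:,::-1])"
```

```text
time_s: 5.3
tcp_pos: [573.0, 223.6, 148.3]
orientation: [0.361, -0.476, 0.771, 0.221]
contact_force: [0.8, -0.8, -1.0]
gripper_width: 27.7
t 5.3 q [-0.732  0.986  0.371  1.127  0.107  1.628  0.649] tcp [573.  223.6 148.3] F [ 0.8 -0.8 -1. ] w 27.7
case frame tcp [-36.5   1.5  31.7] tool axes in case
 [[ 1.     0.001 -0.001]
 [ 0.001 -1.     0.002]
 [-0.001 -0.002 -1.   ]]
```

View pics/w3.png

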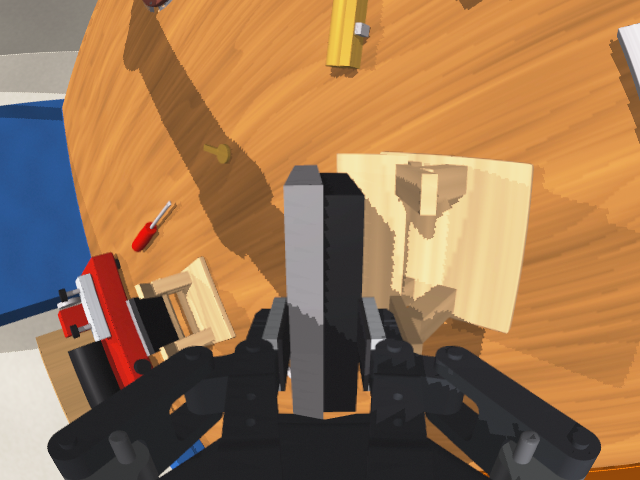

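View pics/s3.png

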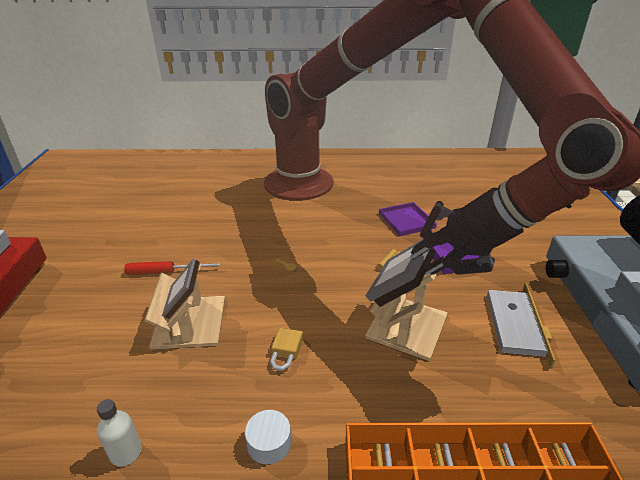

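```bash
python3 -m pendant '[[[-0.2,0,-1.5,0,0,0,1],[-0.2,0,-1.5,0,0,0,1],[-0.3,0,-1.5,0,0,0,1],[-0.3,0,-1.5,0,0,0,1],[0,0,0,0.1,0,0,1],[0,0,0,0.14,0,0,1],[0,0,0,0.14,0,0,1],[0,0,0,0.14,0,0,1]]]' 60; python3 -c "
from plan import *
log()"
```

```text
time_s: 6.2
tcp_pos: [554.9, 189.5, 193.9]
orientation: [0.472, -0.366, 0.802, 0.015]
contact_force: [-0.1, -0.5, -2.3]
gripper_width: 27.9
t 6.2 q [-0.794  0.913  0.541  1.226  0.048  1.607  0.243] tcp [554.9 189.5 193.9] F [-0.1 -0.5 -2.3] w 27.9
case frame tcp [-46.6   0.6  90.6] tool axes in case
 [[ 1.    -0.001 -0.002]
 [ 0.    -0.865  0.502]
 [-0.002 -0.502 -0.865]]
```

```bash
python3 -m pendant '[[[0,0,0,0.14,0,0,1],[0,0,0,0.14,0,0,1],[0,0,0,0.14,0,0,1],[0,0,0,0.14,0,0,1],[0,0,0,0.14,0,0,1],[0,0,0,0.14,0,0,1],[0,0,0,0.14,0,0,1],[0,0,0,0.14,0,0,1]]]' 60; python3 -c "
from plan import *
log()
cv2.imwrite('pics/s4.png',get_image('scene')[:,:,::-1])"
```

```text
time_s: 7.0
tcp_pos: [554.8, 189.9, 193.7]
orientation: [0.594, -0.059, 0.688, -0.413]
contact_force: [-0.4, -0.7, -1.3]
gripper_width: 27.8
t 7.0 q [-0.92   1.005  0.882  1.231 -0.166  1.612 -0.67 ] tcp [554.8 189.9 193.7] F [-0.4 -0.7 -1.3] w 27.8
case frame tcp [-46.6   0.3  90.2] tool axes in case
 [[ 1.    -0.003  0.001]
 [-0.     0.074  0.997]
 [-0.003 -0.997  0.074]]
```

View pics/s4.png

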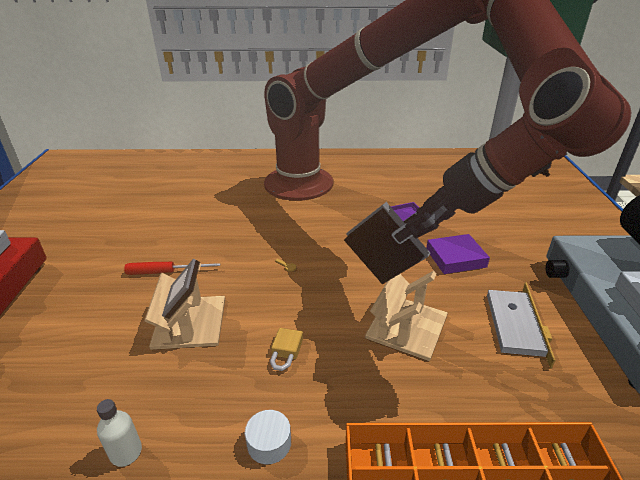

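```bash
cat > sim.py <<'E'
from kin import *
def jac(q,p,w=1.0,L=300.):
    P0,T0=fk(q,p);J=np.zeros((6,7));h=1e-5
    for i in range(7):
        d=q.copy();d[i]+=h;P,T=fk(d,p);J[:3,i]=(P-P0)/h/L;J[3:,i]=(T*T0.inv()).as_rotvec()/h
    return J
def simrow(q,p,row,n=4):
    # integrate pinv
    P,T=fk(q,p);G=T*R.from_rotvec(row[3:6]);PG=P+T.apply(np.array(row[:3])*10)
    for k in range(n):
        for it in range(2 if k==n-1 else 1):
            P1,T1=fk(q,p); f=1/(n-k) 
            e=np.r_[(PG-P1)/300,(G*T1.inv()).as_rotvec()]*(f if it==0 else 1)
            q=q+np.linalg.pinv(jac(q,p))@e
    return q
E
python3 - <<'E'
from sim import *
f=fitk(); p=f.x; print(f.cost,np.round(p,2))
D=load(); q=np.array(D[-2][0])
for i in range(8): q=simrow(q,p,[0,0,0,.14,0,0])
print(np.round(q,3),np.round(D[-1][0],3))
for i in range(11): q=simrow(q,p,[0,0,0,.14,0,0]); print(np.round(q,3))
E
```

```text
0.10517052466635263 [ 2.5558e+02  5.5019e+02  3.7220e+02  3.1387e+02  7.0000e-02  2.0000e-02
 -1.2170e+01 -9.1400e+00 -5.4000e-01 -0.0000e+00 -0.0000e+00]
[-0.921  1.006  0.884  1.231 -0.166  1.612 -0.67 ] [-0.92   1.005  0.882  1.231 -0.166  1.612 -0.67 ]
[-0.934  1.021  0.927  1.232 -0.194  1.617 -0.782]
[-0.947  1.036  0.97   1.232 -0.223  1.622 -0.894]
[-0.958  1.053  1.013  1.233 -0.252  1.627 -1.006]
[-0.969  1.07   1.056  1.233 -0.281  1.634 -1.118]
[-0.98   1.087  1.099  1.234 -0.311  1.642 -1.23 ]
[-0.989  1.105  1.142  1.234 -0.34   1.651 -1.341]
[-0.997  1.124  1.184  1.234 -0.369  1.66  -1.453]
[-1.005  1.143  1.226  1.235 -0.399  1.671 -1.565]
[-1.011  1.163  1.268  1.235 -0.428  1.682 -1.676]
[-1.017  1.182  1.309  1.235 -0.457  1.695 -1.789]
[-1.022  1.202  1.35   1.235 -0.485  1.708 -1.901]
```

```bash
cat > opt.py <<'E'
from sim import *; from plan import *
from scipy.optimize import differential_evolution
p=fitk().x; q0=np.array(load()[-1][0])
def goto(q,PG,TG,qs):
    P,T=fk(q,p); n=int(np.ceil(max(np.linalg.norm(PG-P)/40,(T.inv()*TG).magnitude()/.14)))
    n=max(n,1)
    rv=(T.inv()*TG).as_rotvec()/n; dw=(PG-P)/n
    for i in range(n):
        P1,T1=fk(q,p); q=simrow(q,p,np.r_[T1.inv().apply(P+dw*(i+1)-P1)/10,rv],n=2); qs.append(q)
    return q
TC=R.from_matrix(RC)
def pose(cp,roll,ty,tz): # roll 0 = sgn -1 ; pi= sgn +1
    T=TC*R.from_rotvec([0,0,tz])*R.from_rotvec([0,ty,0])*R.from_rotvec([np.pi+roll,0,0])
    return C+RC@np.array(cp,float),T
def run(v,full=False):
    qs=[]; q=goto(q0,*pose(v[:3],v[5],v[3],v[4]),qs) 
    q=goto(q,*pose(v[6:9],v[11],v[9],v[10]),qs)
    q=goto(q,*pose([-46,0,90],np.pi,0,0),qs); k=len(qs)
    q=goto(q,*pose([-31,0,0],np.pi,0,0),qs)
    return qs,k
def cost(v):
    try: qs,k=run(v)
    except Exception: return 99
    Q=np.array(qs); m=np.minimum(Q-LO,HI-Q).min()
    return -min(m,.35)+.004*len(qs)
E
cat > o1.py <<'E'
from opt import *
qs,k=run([-46,0,90,0,0,1.7,-46,0,90,0,0,2.4]); print('plain',len(qs),np.round(qs[k-1],2),np.round(qs[-1],2))
b=[(-140,-20),(-80,80),(80,180),(-.3,.7),(-.7,.7),(1.5,2.2)]
b2=[(-140,-20),(-80,80),(80,180),(-.3,.7),(-.7,.7),(2,3.3)]
r=differential_evolution(cost,b+b2,maxiter=12,popsize=4,seed=1,polish=False,workers=-1,updating='deferred')
qs,k=run(r.x); Q=np.array(qs); print(r.fun,np.round(r.x,2),len(qs)); print(np.round(Q[k-1],2),np.round(Q[-1],2),np.round(Q.min(0),2),np.round(Q.max(0),2))
E
time timeout 550 python3 o1.py
```

```text
plain 16 [-1.02  1.2   1.34  1.24 -0.48  1.7  -1.87] [-0.99  1.31  1.28  1.08 -0.57  1.75 -1.99]
0.005428681594813828 [ -29.62   69.21   98.34    0.65    0.13    2.12 -110.9    37.08  101.47
    0.68   -0.49    2.65] 24
[-1.01  1.15  1.23  1.24 -0.4   1.67 -1.94] [-0.98  1.26  1.18  1.08 -0.49  1.72 -2.05] [-1.01  0.74  0.89  1.08 -0.81  1.01 -2.05] [-0.64  1.26  1.23  1.61 -0.22  1.73 -0.7 ]
real	0m50.974s
user	2m54.677s
sys	0m0.290s
```

```bash
cat > o2.py <<'E'
from opt import *
import time
BX=box(51,56,-15,15)+[31,0,0]   # rel. to TCP in tool frame
def clear(qs):
    m=1e9
    for q in qs:
        P,T=fk(q,p); X=(P+T.apply(BX)-C)@RC; m=min(m,X[:,2].min())
    return m
def cost2(v):
    try: qs,k=run(v)
    except Exception: return 99
    Q=np.array(qs); m=np.minimum(Q-LO,HI-Q).min()
    return -min(m,.35)+.001*len(qs)+max(0,20-clear(qs[:k]))*.01
if __name__=='__main__':
    b=[(-140,0),(-100,100),(80,220),(-.3,1.0),(-.8,.8),(.8,2.6)]
    b2=[(-140,0),(-100,100),(80,220),(-.3,1.0),(-.8,.8),(1.6,3.7)]
    t0=time.time()
    r=differential_evolution(cost2,b+b2,maxiter=100,popsize=5,seed=2,polish=False,workers=-1,updating='deferred',callback=lambda x,convergence:time.time()-t0>420)
    qs,k=run(r.x); Q=np.array(qs); print(r.fun,np.round(r.x,2).tolist(),len(qs),clear(qs[:k])); print(np.round(Q[k-1],2),np.round(Q[-1],2),np.round(Q.min(0),2),np.round(Q.max(0),2))
E
timeout 570 python3 o2.py
```

```text
-0.2945177615022524 [-22.95, 80.05, 205.46, 0.96, 0.41, 1.1, -139.29, -91.31, 217.97, 0.99, 0.24, 1.73] 31 39.353304048987255
[-0.93  1.02  0.92  1.23 -0.19  1.62 -2.14] [-0.91  1.15  0.88  1.08 -0.27  1.65 -2.22] [-1.12  0.12  0.32  1.08 -0.47  0.59 -2.22] [-0.31  1.15  0.92  1.93  0.01  1.65  0.65]
```

```bash
cat > leg.py <<'E'
from opt import *
def leg(cp,roll,ty,tz,nmin=1,vmax=40,wmax=.14):
    s=sense(); q=np.array(s['joint_positions']); P=s['tcp_pos'];T=rot(s['orientation'])
    PG,TG=pose(cp,roll,ty,tz); n=max(nmin,int(np.ceil(max(np.linalg.norm(PG-P)/vmax,(T.inv()*TG).magnitude()/wmax))))
    rv=(T.inv()*TG).as_rotvec()/n; Pc=P.copy();Tc=T
    for i in range(n):
        d=Tc.inv().apply(P+(PG-P)*(i+1)/n-Pc)/10; d=np.round(d,2); r=np.round(rv,3)
        print([*d.tolist(),*r.tolist(),1],end=','); Pc=Pc+Tc.apply(d*10); Tc=Tc*R.from_rotvec(r)
        q=simrow(q,p,np.r_[d,r],n=2)
    print('\nq end',np.round(q,2),n)
E
python3 -c "
from leg import *
leg((-25,80,205),1.1,.95,.4)"
```

```text
[0.24, -1.21, 0.98, -0.077, -0.062, 0.096, 1],[0.17, -1.29, 0.88, -0.077, -0.062, 0.096, 1],[0.1, -1.38, 0.76, -0.077, -0.062, 0.096, 1],[0.0, -1.43, 0.65, -0.077, -0.062, 0.096, 1],[-0.09, -1.48, 0.55, -0.077, -0.062, 0.096, 1],[-0.21, -1.5, 0.43, -0.077, -0.062, 0.096, 1],[-0.33, -1.5, 0.34, -0.077, -0.062, 0.096, 1],[-0.46, -1.49, 0.25, -0.077, -0.062, 0.096, 1],[-0.58, -1.45, 0.17, -0.077, -0.062, 0.096, 1],
q end [-0.33  0.35  0.34  1.9  -0.46  0.61  0.62] 9
```

```bash
python3 -m pendant '[[[0.2,-1.2,1.0,-0.08,-0.06,0.1,1],[0.2,-1.3,0.9,-0.08,-0.06,0.1,1],[0.1,-1.4,0.8,-0.08,-0.06,0.1,1],[0,-1.4,0.7,-0.08,-0.06,0.1,1],[-0.1,-1.5,0.6,-0.08,-0.06,0.1,1],[-0.2,-1.5,0.4,-0.08,-0.06,0.1,1],[-0.3,-1.5,0.3,-0.08,-0.06,0.1,1],[-0.5,-1.5,0.2,-0.08,-0.06,0.1,1]]]' 60; python3 -c "
from leg import *
log()
leg((-140,-90,215),1.75,1,.25)
"
```

```text
time_s: 7.85
tcp_pos: [578.9, 75.6, 242.8]
orientation: [0.795, -0.067, 0.595, 0.1]
contact_force: [-0.5, -0.3, -2.0]
gripper_width: 27.5
t 7.85 q [-0.465  0.395  0.449  1.858 -0.371  0.671  0.431] tcp [578.9  75.6 242.8] F [-0.5 -0.3 -2. ] w 27.5
case frame tcp [-25.5  73.1 191.7] tool axes in case
 [[ 0.611 -0.499 -0.614]
 [ 0.208 -0.647  0.733]
 [-0.764 -0.576 -0.292]]
[-2.03, 2.49, -0.93, 0.118, 0.005, 0.023, 1],[-1.96, 2.41, -1.24, 0.118, 0.005, 0.023, 1],[-1.91, 2.29, -1.52, 0.118, 0.005, 0.023, 1],[-1.84, 2.13, -1.79, 0.118, 0.005, 0.023, 1],[-1.79, 1.95, -2.04, 0.118, 0.005, 0.023, 1],[-1.74, 1.74, -2.27, 0.118, 0.005, 0.023, 1],
q end [-0.94  0.13  0.64  1.91 -0.28  0.82 -0.61] 6
```

```bash
python3 -m pendant '[[[-2,2.5,-0.9,0.12,0,0.02,1],[-2,2.4,-1.2,0.12,0,0.02,1],[-1.9,2.3,-1.5,0.12,0,0.02,1],[-1.8,2.1,-1.8,0.12,0,0.02,1],[-1.8,2,-2,0.12,0,0.02,1],[-1.7,1.7,-2.3,0.12,0,0.02,1]]]' 60; python3 -c "
from leg import *
log()
leg((-46,0,90),np.pi,0,0)
"
```

```text
time_s: 8.45
tcp_pos: [460.1, 201.2, 342.0]
orientation: [0.758, 0.255, 0.595, -0.074]
contact_force: [-0.4, 0.3, -1.4]
gripper_width: 27.9
t 8.45 q [-1.013  0.132  0.687  1.927 -0.24   0.788 -0.679] tcp [460.1 201.2 342. ] F [-0.4  0.3 -1.4] w 27.9
case frame tcp [-139.5  -89.4  210.3] tool axes in case
 [[ 0.53  -0.842 -0.1  ]
 [ 0.165 -0.013  0.986]
 [-0.832 -0.539  0.132]]
[1.26, -0.12, 0.48, 0.104, -0.05, -0.069, 1],[1.29, 0.02, 0.43, 0.104, -0.05, -0.069, 1],[1.31, 0.16, 0.35, 0.104, -0.05, -0.069, 1],[1.3, 0.27, 0.26, 0.104, -0.05, -0.069, 1],[1.3, 0.38, 0.17, 0.104, -0.05, -0.069, 1],[1.27, 0.49, 0.05, 0.104, -0.05, -0.069, 1],[1.23, 0.57, -0.06, 0.104, -0.05, -0.069, 1],[1.18, 0.64, -0.18, 0.104, -0.05, -0.069, 1],[1.13, 0.69, -0.31, 0.104, -0.05, -0.069, 1],[1.05, 0.73, -0.45, 0.104, -0.05, -0.069, 1],[0.98, 0.75, -0.57, 0.104, -0.05, -0.069, 1],[0.9, 0.75, -0.69, 0.104, -0.05, -0.069, 1],[0.81, 0.73, -0.82, 0.104, -0.05, -0.069, 1],
q end [-0.96  1.06  1.03  1.23 -0.26  1.63 -2.07] 13
```

```bash
python3 -m pendant '[[[1.3,-0.1,0.5,0.104,-0.05,-0.069,1],[1.3,0,0.4,0.104,-0.05,-0.069,1],[1.3,0.2,0.3,0.104,-0.05,-0.069,1],[1.3,0.3,0.3,0.104,-0.05,-0.069,1],[1.3,0.4,0.2,0.104,-0.05,-0.069,1],[1.3,0.5,0,0.104,-0.05,-0.069,1],[1.2,0.6,-0.1,0.104,-0.05,-0.069,1]]]' 60; python3 -c "
from leg import *
log()
leg((-46,0,90),np.pi,0,0)
"
```

```text
time_s: 9.15
tcp_pos: [512.6, 197.5, 260.8]
orientation: [0.67, 0.341, 0.436, -0.495]
contact_force: [0.2, -0.5, -1.0]
gripper_width: 27.4
t 9.15 q [-1.179  0.618  0.937  1.674 -0.099  1.07  -1.588] tcp [512.6 197.5 260.8] F [ 0.2 -0.5 -1. ] w 27.4
case frame tcp [-90.3 -40.8 142.6] tool axes in case
 [[ 0.879 -0.456  0.142]
 [ 0.281  0.734  0.618]
 [-0.386 -0.503  0.773]]
[1.18, 0.6, -0.15, 0.104, -0.049, -0.069, 1],[1.12, 0.66, -0.28, 0.104, -0.049, -0.069, 1],[1.06, 0.71, -0.39, 0.104, -0.049, -0.069, 1],[0.99, 0.72, -0.53, 0.104, -0.049, -0.069, 1],[0.91, 0.73, -0.64, 0.104, -0.049, -0.069, 1],[0.82, 0.71, -0.77, 0.104, -0.049, -0.069, 1],
q end [-0.96  1.06  1.02  1.23 -0.26  1.63 -2.07] 6
```

```bash
python3 -m pendant '[[[1.2,0.6,-0.2,0.104,-0.049,-0.069,1],[1.1,0.7,-0.3,0.104,-0.049,-0.069,1],[1.1,0.7,-0.4,0.104,-0.049,-0.069,1],[1,0.7,-0.5,0.104,-0.049,-0.069,1],[0.9,0.7,-0.6,0.104,-0.049,-0.069,1],[0.8,0.7,-0.8,0.104,-0.049,-0.069,1],[0,0,0,0,0,0,1]]]' 60; python3 -c "
from leg import *
log()
report(C+RC@[-46,0,90],toolR(1))
cv2.imwrite('pics/w5.png',get_image('wrist')[:,:,::-1]);cv2.imwrite('pics/s5.png',get_image('scene')[:,:,::-1]);cv2.imwrite('pics/t5.png',get_image('top')[:,:,::-1]);np.save('pics/wcp5.npy',camera_params('wrist'),allow_pickle=True)
"
```

```text
time_s: 9.85
tcp_pos: [555.4, 189.4, 188.9]
orientation: [-0.476, -0.357, -0.224, 0.772]
contact_force: [0.1, 0.1, -2.1]
gripper_width: 27.8
t 9.85 q [-0.958  1.065  1.021  1.231 -0.262  1.629 -2.071] tcp [555.4 189.4 188.9] F [ 0.1  0.1 -2.1] w 27.8
case frame tcp [-42.8   1.1  87.2] tool axes in case
 [[ 1.     0.004 -0.002]
 [-0.004  1.     0.006]
 [ 0.002 -0.006  1.   ]]
shift tool cm [-0.32 -0.11  0.28] rotvec [0.006 0.002 0.004] angle 0.007 rows 0.08720548128770651 0.047801794476585086
```

View pics/w5.png

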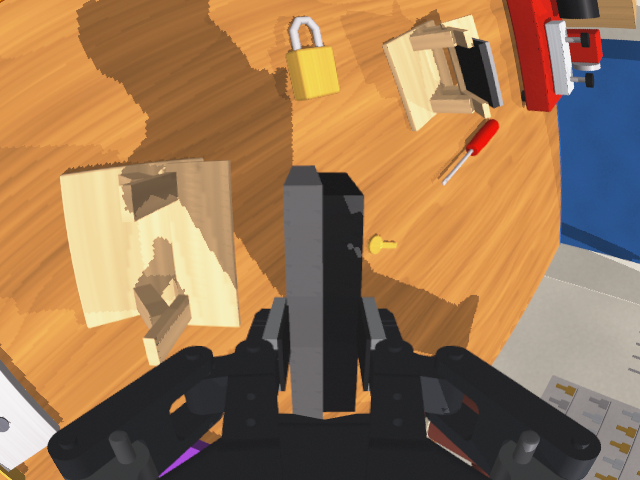

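View pics/s5.png

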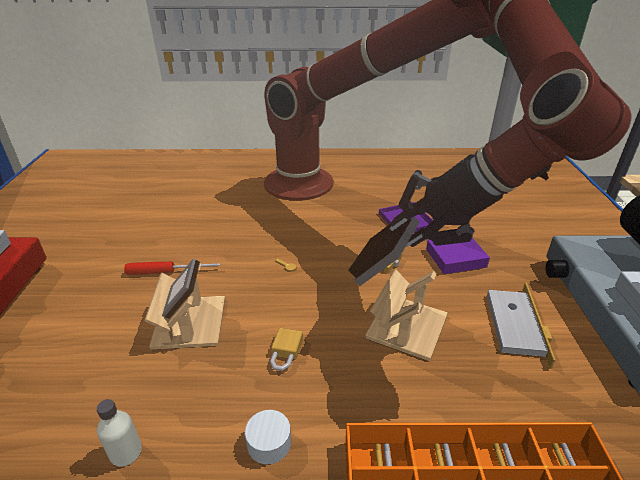

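```bash
python3 -m pendant '[[[0.5,-0.18,-1.5,0.006,0.002,0.004,1],[0,0,-1.5,0,0,0,1],[0.1,0,-1.5,0,0,0,1],[0,0,-1.5,0,0,0,1],[0,0,-1.2,0,0,0,1],[0,0,-0.8,0,0,0,1],[0,0,0,0,0,0,1]]]' 60; python3 -c "
from leg import *
log()
report(C+RC@[-31,-.7,.2],toolR(1))
"
```

```text
time_s: 10.7
tcp_pos: [579.2, 244.0, 135.8]
orientation: [-0.478, -0.362, -0.222, 0.769]
contact_force: [-0.1, -0.6, -2.4]
gripper_width: 27.8
t 10.7 q [-0.943  1.172  0.984  1.082 -0.334  1.678 -2.159] tcp [579.2 244.  135.8] F [-0.1 -0.6 -2.4] w 27.8
case frame tcp [-40.4  -2.1   7.6] tool axes in case
 [[ 1.    -0.005  0.004]
 [ 0.005  1.    -0.   ]
 [-0.004  0.     1.   ]]
shift tool cm [ 0.94  0.13 -0.73] rotvec [-0.    -0.004 -0.005] angle 0.006 rows 0.24034676716963121 0.042136202133862356
```

```bash
python3 -m pendant '[[[0.2,0.13,-0.3,0,-0.004,-0.005,1],[0.2,0,-0.2,0,0,0,1],[0,0,0,0,0,0,1]]]' 60; python3 -c "
from leg import *
log()
report(C+RC@[-31,-.7,.2],toolR(1))
cv2.imwrite('pics/s6.png',get_image('scene')[200:380,330:490,::-1].repeat(3,0).repeat(3,1));cv2.imwrite('pics/w6.png',get_image('wrist')[:,:,::-1])
"
```

```text
time_s: 11.0
tcp_pos: [581.0, 242.7, 130.7]
orientation: [-0.475, -0.36, -0.221, 0.772]
contact_force: [-0.6, 0.3, -1.5]
gripper_width: 27.5
t 11.0 q [-0.935  1.181  0.982  1.074 -0.337  1.682 -2.163] tcp [581.  242.7 130.7] F [-0.6  0.3 -1.5] w 27.5
case frame tcp [-36.3   0.1   4.5] tool axes in case
 [[ 1.     0.001 -0.001]
 [-0.001  1.    -0.004]
 [ 0.001  0.004  1.   ]]
shift tool cm [ 0.53 -0.08 -0.43] rotvec [-0.004  0.001  0.001] angle 0.004 rows 0.137515099749549 0.0256714279348428
```

View pics/s6.png

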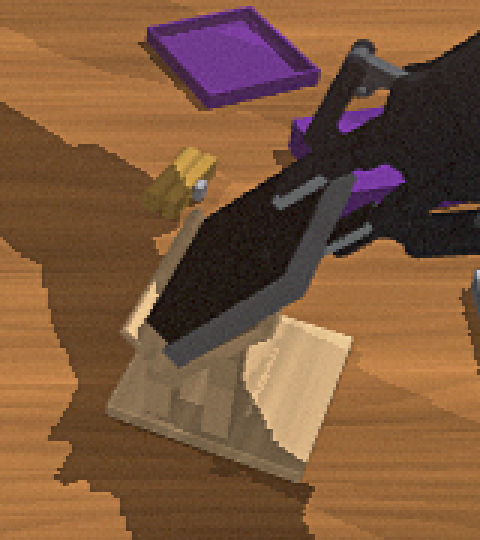

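View pics/w6.png

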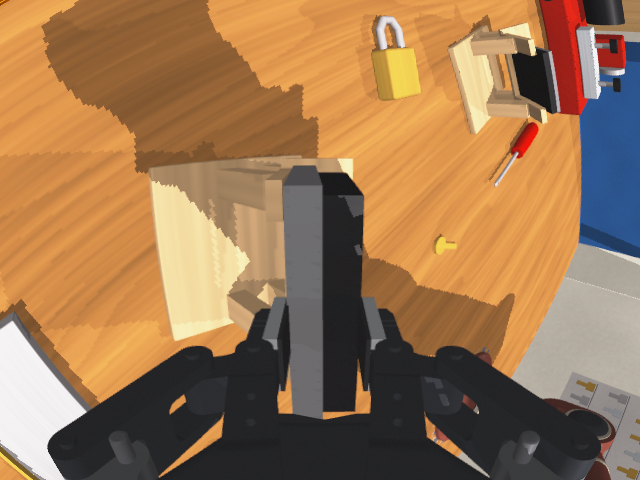

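```bash
python3 -m pendant '[[[0.15,-0.04,-0.2,-0.004,0,0,1],[0.15,-0.04,-0.2,0,0,0,1],[0,0,0,0,0,0,1]]]' 60; python3 -c "
from leg import *
log()"; python3 -m pendant '[[[0.1,0,0,0,0,0,1],[0.1,0,0,0,0,0,1],[0,0,0,0,0,0,1]]]' 60; python3 -c "
from leg import *
log(); print(RC.T@sense()['contact_force'])"
```

```text
time_s: 11.4
tcp_pos: [580.7, 243.5, 127.0]
orientation: [-0.476, -0.358, -0.221, 0.772]
contact_force: [-1.2, -2.5, 2.5]
gripper_width: 27.9
t 11.4 q [-0.937  1.186  0.98   1.074 -0.338  1.679 -2.163] tcp [580.7 243.5 127. ] F [-1.2 -2.5  2.5] w 27.9
case frame tcp [-33.8  -0.5   1.7] tool axes in case
 [[ 1.     0.    -0.003]
 [-0.     1.    -0.   ]
 [ 0.003  0.     1.   ]]
time_s: 11.7
tcp_pos: [580.3, 242.6, 125.2]
orientation: [-0.476, -0.359, -0.222, 0.771]
contact_force: [-1.0, -2.3, 4.6]
gripper_width: 27.8
t 11.7 q [-0.937  1.186  0.979  1.08  -0.339  1.673 -2.162] tcp [580.3 242.6 125.2] F [-1.  -2.3  4.6] w 27.8
case frame tcp [-31.9  -0.5   1.3] tool axes in case
 [[ 1.     0.    -0.002]
 [-0.     1.    -0.   ]
 [ 0.002  0.     1.   ]]
[-1.9263886   0.17033835  4.90069382]
```

```bash
python3 -m pendant '[[[0.1,0,-0.05,0,0,0,1],[0,0,0,0,0,0,1]]]' 60; python3 -c "
from leg import *
log(); print(RC.T@sense()['contact_force'])";  python3 -m pendant '[[[0,0,0,0,0,0,1],[0,0,0,0,0,0,1],[0,0,0,0,0,0,0.62],[0,0,0,0,0,0,0.58],[0,0,0,0,0,0,0.54],[0,0,0,0,0,0,0.5]]]' 20; python3 -c "
from leg import *
log(); print(RC.T@sense()['contact_force'])
cv2.imwrite('pics/w7.png',get_image('wrist')[:,:,::-1])"
```

```text
time_s: 11.9
tcp_pos: [580.2, 242.6, 124.5]
orientation: [-0.476, -0.359, -0.222, 0.771]
contact_force: [-1.2, -2.6, 5.9]
gripper_width: 27.5
t 11.9 q [-0.938  1.187  0.979  1.081 -0.339  1.672 -2.162] tcp [580.2 242.6 124.5] F [-1.2 -2.6  5.9] w 27.5
case frame tcp [-31.2  -0.6   0.9] tool axes in case
 [[ 1.    -0.    -0.002]
 [ 0.     1.    -0.   ]
 [ 0.002  0.     1.   ]]
[-2.70298167  0.06465478  5.96447899]
time_s: 12.5
tcp_pos: [580.1, 244.6, 122.2]
orientation: [-0.476, -0.36, -0.224, 0.771]
contact_force: [-0.1, 0.7, -0.1]
gripper_width: 42.5
t 12.5 q [-0.938  1.188  0.976  1.08  -0.343  1.669 -2.162] tcp [580.1 244.6 122.2] F [-0.1  0.7 -0.1] w 42.5
case frame tcp [-30.6  -1.6  -1.9] tool axes in case
 [[ 1.     0.001  0.002]
 [-0.001  1.     0.003]
 [-0.002 -0.003  1.   ]]
[-0.31038289 -0.4161359  -0.50858447]
```

View pics/w7.png

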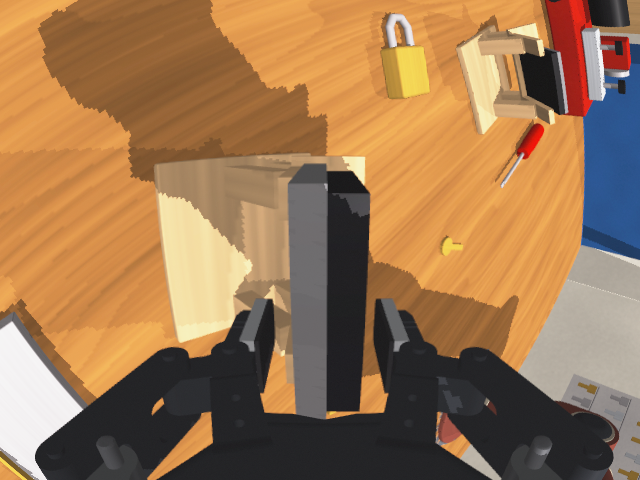

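```bash
python3 -m pendant '[[[0,0,0.2,0,0,0,0.35],[0,0,0,0,0,0,0.2],[0,0,0,0,0,0,0.2],[-1,0,0,0,0,0,0.2],[-1.5,0,0,0,0,0,0.2],[-1.5,0,0,0,0,0,0.2],[-2,0,0,0,0,0,0.2],[-1,0,0,0,0,0,0.2]]]' 20
python3 - <<'E'
from leg import *
log()
for c in('wrist','scene','top'):
    im=get_image(c); cv2.imwrite(f'pics/{c}8.png',im[:,:,::-1])
    if c=='wrist': np.save('pics/wcp8.npy',camera_params('wrist'),allow_pickle=True)
    if c!='wrist':
        for l in('lid_face','slim_mid','case_mid'):
            print(c,l,[(np.round(d['pixel'],1).tolist(),round(d['confidence'],2)) for d in pinpoint(l,c)])
    print(proj(c,C) if c!='wrist' else '')
cp=np.load('pics/wcp8.npy',allow_pickle=True).item(); im=cv2.imread('pics/wrist8.png')
for B,col in((box(51,56,-15,-1),(0,255,0)),(box(46.5,51.5,-1,15),(0,0,255))):
    px=wproj(C+B@RC.T,cp)
    for i in range(8):
        for j in range(i):
            if (np.abs(B[i]-B[j])>1e-6).sum()==1: cv2.line(im,*[tuple(int(v) for v in np.round(px[k])) for k in(i,j)],col,1)
cv2.imwrite('pics/w8o.png',cv2.resize(im[120:400,130:430],None,fx=2,fy=2))
a=cv2.imread('pics/scene8.png')[220:380,340:480]; b=cv2.imread('pics/top8.png')[105:235,165:285]
cv2.imwrite('pics/z8.png',np.hstack([cv2.resize(a,(420,480)),cv2.resize(b,(380,480))]))
E
```

```text
time_s: 13.35
tcp_pos: [600.6, 283.6, 180.0]
orientation: [-0.477, -0.36, -0.223, 0.77]
contact_force: [0.8, -0.8, 0.6]
gripper_width: 68.7
t 13.35 q [-0.896  1.183  0.981  0.847 -0.339  1.87  -2.202] tcp [600.6 283.6 180. ] F [ 0.8 -0.8  0.6] w 68.7
case frame tcp [-103.2   -0.7    1.5] tool axes in case
 [[ 1.    -0.002  0.002]
 [ 0.002  1.     0.002]
 [-0.002 -0.002  1.   ]]

scene lid_face []
scene slim_mid [([186.4, 287.3], 0.9)]
scene case_mid [([414.3, 284.9], 0.93), ([457.0, 254.5], 0.8)]
[[411.74225217 285.56569321]]
top lid_face [([192.4, 368.7], 0.84)]
top slim_mid [([447.8, 180.5], 0.56)]
top case_mid [([223.2, 165.7], 0.72), ([146.4, 288.4], 0.62)]
[[217.5963183  166.42429163]]
```

View pics/w8o.png

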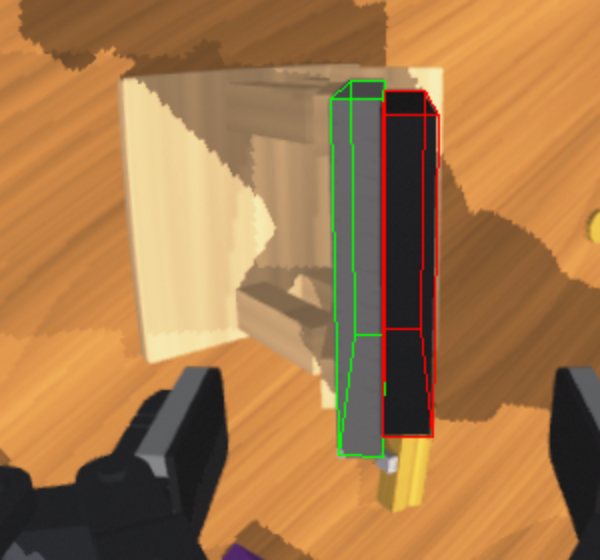

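View pics/z8.png

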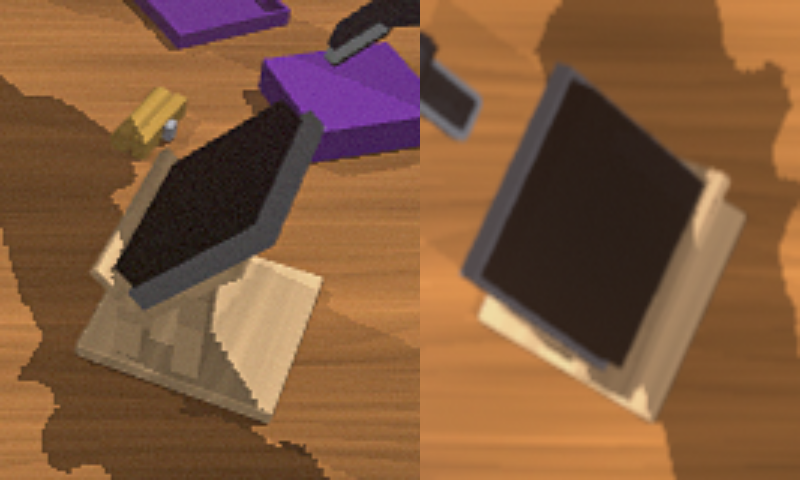

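Run:
```python
from fit import *
from plan import C,YAW,RC
cps={c:camera_params(c) for c in('top','scene')}; sil={}
for c in sil or ('top','scene'):
    get_image(c); S=[d for d in silhouettes('case_mid',c)]
    S.sort(key=lambda d:np.linalg.norm(np.array(d['pixel'])-proj(c,C)[0])); d=S[0]; print(c,d['pixel'],d['confidence'],d['region'].sum()); sil[c]=d['region'].astype(np.float32)
B1=box(46.5,51.5,-1,15)  # base visible part (flipped)
def cost(v):
    P=np.array([v[0],v[1],v[3]])+B1@Rcase(v[2],v[4]).T
    return sum(np.abs(mask(c,P,cps[c])-sil[c]).sum()/sil[c].sum() for c in sil)
x0=np.array([572,225,-2.035,100,np.radians(50)])
r=minimize(cost,x0,method='Nelder-Mead',options=dict(initial_simplex=[x0]+[x0+np.eye(5)[i]*[8,8,.1,8,.1][i] for i in range(5)],maxfev=800,xatol=.05,fatol=1e-4))
print(r.x,r.fun,cost(x0),'offset in seat frame',RC.T@(np.array([r.x[0],r.x[1],r.x[3]])-C), np.degrees(r.x[4]))
```

```text
top [221.2, 164.2] 0.74 3011
scene [413.3, 282.9] 0.79 1614
[573.46837586 224.89468977  -2.04434766  98.72081561   0.87653821] 0.08447156846523285 0.1422565 offset in seat frame [ 0.61786729  1.36013847 -1.25371207] 50.22193974179898
```

```bash
python3 -m pendant '[[[-1,0,0,0,0,0,0.2],[0,0,0,0,0,0,0.2],[0,0,0,0,0,0,0.2],[0,0,0,0,0,0,0.2]]]' 20
python3 - <<'E'
from plan import *
log()
a=cv2.imread('pics/scene0.png').astype(int); b=get_image('scene')[:,:,::-1].astype(int)
cv2.imwrite('pics/scene9.png',b)
print('slim region mean diff',np.abs(a-b)[255:330,150:215].mean(),'ref',np.abs(a-b)[400:470,250:300].mean())
E
```

```text
time_s: 14.4
tcp_pos: [602.3, 287.8, 185.5]
orientation: [-0.476, -0.359, -0.223, 0.771]
contact_force: [-0.9, 0.6, -0.1]
gripper_width: 68.4
t 14.4 q [-0.888  1.185  0.978  0.814 -0.34   1.898 -2.21 ] tcp [602.3 287.8 185.5] F [-0.9  0.6 -0.1] w 68.4
case frame tcp [-110.3   -1.     1.5] tool axes in case
 [[ 1.     0.001  0.   ]
 [-0.001  1.     0.001]
 [-0.    -0.001  1.   ]]
slim region mean diff 9.130393162393162 ref 10.531809523809525[ WARN:0@3.072] global loadsave.cpp:1063 imwrite_ Unsupported depth image for selected encoder is fallbacked to CV_8U.
```

View pics/scene9.png

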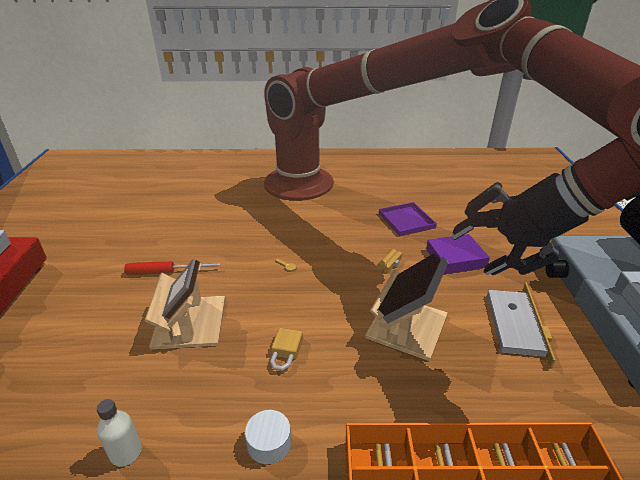

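The thick case sits black base up in its stand at about (412, 286). The gripper is clear of it, and the slim case at (183, 287) has not moved.

```bash
python3 -c "
from station import *
print(sign_off())"
```

```text
the job is handed in; nothing more can be done
None
```

The thick case is turned over and back in its own stand, lid underneath against the slope. I handed the job in about 14.4 s into the 45 s allowed; no verdict is reported.

**What I did:**
- I pinched the case from its upper edge at 60 N and lifted it square out of the stand.
- I turned it half a turn about the finger axis. A straight turn would have run joint 3 to its limit, so I took a detour that kept it about 0.3 rad clear.
- I set it back with light contact (about 7 N) on the rails and ledge, released it and backed off.

**Last checks:**
- **Seat:** a fit to the network's outlines in the top and scene pictures put the centre about 2 mm from the seat I had estimated. The slope came out at 50.2 degrees and the heading 0.5 degrees off. The wrist-camera overlay agreed to about 1 mm.
- **Lid:** it looked closed in every view. I could not see the brass plug drop into the lid.
- **Robot:** the gripper was open and clear of the case, and the force reading was only noise (about 1 N).
- **Slim case:** it looks unmoved. The network's point for it shifted 3 to 4 pixels between looks, and a plain picture comparison there showed no more change than the background. I put the shift down to network scatter.
- **Other disagreements:** the network's centre for the thick case was 3 to 6 pixels off my estimate. The seat itself was never detected, so its position comes from fitting the case where it first lay.

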